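# Tare the glaze scale

### The arm

A 6-joint arm with a two-finger parallel gripper is mounted at the origin on the work surface. World frame = base frame: x ahead of the robot, y to its left, z up, the work surface at z = 0. Lengths are in mm, angles in rad, forces in N, time in s.
With the tool pointing down it reaches from about 325 to 850 mm from the base axis. Payload 15.5 kg.
Tool frame: the origin (TCP) lies at the very end of the fingers, on their centre line; the grasp point (between the pads) lies 19 mm behind it; z points along the fingers, y is the line along which they close (so a half turn about z gives the same grasp; the last joint's range is limited). The gripper opens to 91 mm and grips with 3 to 60 N. Pads are 32 mm wide; open, the fingers measure 118 mm over their backs; the gripper's body (76 mm by 178 mm) begins 60 mm behind the grasp point.
Start: joints at [1.246, 0.494, 1.345, -0, 1.302, -0.096], TCP at [141.751, 608.714, 213.915] pointing down, gripper open.
Joint ranges: [-2.91, 2.91], [-0.82, 2.16], [0.22, 2.67], [-1.22, 4.37], [0.12, 2.79], [-3.08, 3.08]. Speed limits (rad/s): [1.89, 1.89, 2.57, 3.01, 3.01, 3.01].

### API

Orientations are given as [roll, pitch, yaw] about the fixed x, y, z axes, in that order (R = Rz(yaw) Ry(pitch) Rx(roll)).
In Python, from plant import ctrl gives the robot as it stands. The module is installed in compiled form; this text tells all that it offers.
- The arm moves only by the shell command python3 -m creep 'ROWS' [OPENING] [FORCE]. ROWS is JSON, a list of rows, each a list of 4 numbers: the shift along the tool's x, y, z in cm, then the turn about the tool's z in degrees. In form: [[x, y, z, spin], ...]. A call has 1 to 8 rows; each row shifts and turns the commanded pose from where the row before left it, along the tool's axes as they then stand; what a row does not reach is not made up. A row lasts 1/8 s, in which the tool goes at most 62.5 mm and 10.7 degrees, less where a joint would pass 70% of its speed; a pose out of reach is approached as far as the arm can. A call with a gripper value outside its range is refused whole. OPENING is the finger opening in cm, from 0 to 9.12, set as the call begins (- or left out, the last holds). The fingers move at their own pace and stop on an object; FORCE is the grip in N (left out, the last holds). Time passes only in rows, so rows that do not move let the fingers close. It gives the time, the measured TCP pose, the force, the opening and the grip force at its end, in the units of the state.
- ctrl.observe(): the state, without advancing time (a new reading comes with each control period).
- ctrl.grab_frame(name): name is "scene" or "side" or "wrist"; returns (picture, depth): 400x640x3 uint8, red, green, blue; 400x640 float32, mm along the optical axis (not along the pixel's ray), 0 where there is no reading.
- ctrl.camera_params(name): a dict with "K" (3x3 intrinsics, pixels), "pose" (4x4, takes a point from camera to world coordinates). Camera axes: x right, y down, z forward; pixel columns grow to the right and rows downward; lengths in mm; the calibration is good to about 2 mm. A picture is of the moment at which its call begins: read the wrist's pose just before it. camera_params takes no time and is no camera call; for the wrist camera it gives the pose at the moment of the call.
- ctrl.finish_job(): hands the job in; it is judged then, once.
Trained networks look in the newest picture that a camera, given by its name, has taken for a name from the list of things; names that differ only in an ending like _2 or _b are one class to them, and where a whole thing is asked for, a point or a joint stands for the part that bears it (a point fixed in the world has none). Each returns a list of dicts, best first, with "conf" (0 to 1); they miss things now and then, are a little off and sometimes report something else, mostly with a low value. They report only what shows in the picture. A call takes as long as a camera call. They do not tell look-alikes from the thing itself.
- ctrl.regions_of(camera, query): "pixels" (400x640 bool, what is visible of it) and "pixel" ([column, row] in pixels, amid what is visible of it).
- ctrl.mark_of(camera, query): "pixel" ([column, row] in pixels: a listed point, or the origin of a listed thing).
The state is a dict: "clock": time; "q": joint angles; "joint_velocities": joint speeds; "joint_efforts": joint torques, N m; "tool_pos": TCP position; "tool_rot": TCP orientation; "contact_force": force on the tool from outside, world axes, zero at the start; "torque": the same for the moment, N m; "grip_width": opening from 0.0 (shut) to 1.0 (fully open); "finger_force": force on a finger pad.
Only numpy, scipy, OpenCV 4.12 (cv2) and the standard library are available. Lean on these libraries where they do the work, as an engineer would, in place of code of your own. Each camera call takes 0.05 s, during which the arm holds its last target. There are 200 camera calls.

### The job

Tare the scale that carries the tall frosted mixing tub, ready for weighing glaze powder: with the fingertips press the green key of that scale gently but well down, keep it down for half a second, then let it come up and withdraw. Do not touch the tub or that scale's pan, press no other key on either scale, and leave the scales and everything else on the table where they stand.

Things in the scene. Friction and masses are not known exactly. Their poses are not given: they have to be found in the camera images.
- mix: the mixing scale, with the tall frosted tub on its pan: white digital bench scale, 270 mm deep, 210 mm wide, 75 mm high to the top of its steel pan, 2.75 kg, loose on rubber feet. Origin: centre of its underside; -x its front, z up. Three keys 60 mm apart on its sloped front: red on/off at +y, green tare in the middle, blue units at -y; display behind them
- mix_tare_top (a point): centre of the top face of the green tare key of the mixing scale (moves with the key); its z axis points straight out of the sloped panel, its y axis runs along the key row; key face 22 x 30 mm (x by y), standing 8 mm proud of the panel; at about (-112, 0, 52) mm in the scale's frame. The console slopes 17 degrees down to the front
- mix_tare (a joint): green tare key of the mixing scale: 0 = up, 0.005 m = fully down; sprung, 2 N to start it, 6 N fully down; its switch closes at 0.0032 m (4.6 N)
- mix_power (a joint): red on/off key of the mixing scale: 0 = up, 0.005 m = fully down; sprung, 2 N to start it, 6 N fully down; its switch closes at 0.0032 m (4.6 N)
- mix_units (a joint): blue units key of the mixing scale: 0 = up, 0.005 m = fully down; sprung, 2 N to start it, 6 N fully down; its switch closes at 0.0032 m (4.6 N)
- mix_pan: steel weighing pan of the mixing scale, 174 x 196 x 4 mm, fixed to it; origin at the centre of its underside, 71 mm above the table and 46 mm behind the scale's centre
- tub: empty frosted plastic mixing tub standing on the mixing scale's pan, 108 mm across the rim, 125 mm high, about 60 g; origin at the centre of its underside
- ware: the ware scale, identical to the mixing scale, but with a low clay bowl on its pan; same origin and axes
- ware_tare (a joint): green tare key of the ware scale: 0 = up, 0.005 m = fully down; sprung, 2 N to start it, 6 N fully down; its switch closes at 0.0032 m (4.6 N)
- ware_power (a joint): red on/off key of the ware scale: 0 = up, 0.005 m = fully down; sprung, 2 N to start it, 6 N fully down; its switch closes at 0.0032 m (4.6 N)
- ware_units (a joint): blue units key of the ware scale: 0 = up, 0.005 m = fully down; sprung, 2 N to start it, 6 N fully down; its switch closes at 0.0032 m (4.6 N)
- bowl: clay bowl with a scalloped rim on the ware scale's pan, about 142 mm across and 63 mm high; origin at the centre of its underside
- jar_a: white jar with black lid and yellow label, 76 mm across, 105 mm high, between the scales; origin at the centre of its underside
- jar_b: white jar with black lid and pale label, 76 mm across, 105 mm high, on the robot's right; origin at the centre of its underside
- spray: amber pump bottle, 52 mm across, 181 mm high, on the robot's left; origin at the centre of its underside
- lump: lump of clay about 36 x 32 x 28 mm between the scales near the robot; origin at its underside
- scoop: wooden spoon lying near the robot on its left; origin under its middle
- brush: glaze brush lying near the robot on its right; origin under its middle
Things that resemble listed ones, but are neither listed nor needed, are in the scene too. Of the things that look like the tub, the smaller one is meant.

How it is judged:
By the outcome, as a careful person would: the job done as asked, in the order asked, and still so for the second after the job is handed in, with the robot touching nothing.
It also fails if it takes over 35 s, if anything falls off the work surface, if the arm or the gripper's body presses on something with over 40 N, if the wrist force passes 120 N, or if a joint passes its speed limit or range.

## Working session

There is one attempt and no reset: what is moved stays moved. The work goes in short steps, Python scripts to look and compute and a shell command to move; the robot and the scene stay as the last step left them, time stands still between calls to the robot, and variables do not carry over. Pictures are saved under pics/ and viewed, at most 10 in all, crops included, and the job is handed in when it is done.

```bash
mkdir -p pics
python3 - <<'E'
from plant import ctrl
import cv2,numpy as np
print(ctrl.observe())
for c in("scene","side"):
    p,d=ctrl.grab_frame(c); cv2.imwrite(f"pics/{c}0.png",p[:,:,::-1]); np.savez(f"pics/{c}0.npz",d=d)
    P=ctrl.camera_params(c);K=P["K"];T=P["pose"]; print(c,T.round(2).tolist())
    for q in("mix_tare_top","tub","mix","mix_tare"):
        for r in ctrl.mark_of(c,q):
            u,v=r["pixel"]; z=d[int(v),int(u)]
            w=T@np.r_[np.linalg.inv(K)@[u,v,1]*z,1]
            print(q,round(r["conf"],2),np.round([u,v]),w[:3].round(1))
E
```

```text
{'clock': 0.0, 'q': array([ 1.24649258e+00,  4.94185861e-01,  1.34613471e+00, -9.28945216e-06,
        1.30250815e+00, -9.54991183e-02]), 'joint_velocities': array([0.00086285, 0.0009316 , 0.00099128, 0.00046793, 0.00145937,
       0.00124485]), 'joint_efforts': array([ 2.21488408e-03, -8.78834939e+01, -3.81846535e+01,  7.08345696e-02,
        5.33956569e-02, -4.96973973e-05]), 'tool_pos': array([141.63419714, 608.34367949, 213.33539275]), 'tool_rot': array([-3.14036136e+00, -1.08951311e-04,  2.91279043e+00]), 'contact_force': array([0.1675271 , 0.57740216, 0.594493  ]), 'torque': array([ 0.00347553, -0.07593128,  0.0131472 ]), 'finger_force': 0.0, 'grip_width': 1.000042481930171}
scene [[0.66, 0.5, -0.56, 1211.66], [0.75, -0.44, 0.5, -631.63], [0.0, -0.75, -0.66, 929.85], [0.0, 0.0, 0.0, 1.0]]
tub 0.67 [407. 191.] [668.7 210.8 115.1]
tub 0.57 [334. 140.] [253.9 313.3  43.6]
mix 0.95 [393. 205.] [652.6 174.8  71.2]
mix 0.34 [436. 171.] [595.  488.1   8.7]Traceback (most recent call last):
  File "<stdin>", line 8, in <module>
ValueError: it knows: bowl, brush, jar, lump, mix, mix_pan, mix_tare_top, scoop, spray, tub, ware
```

Run:
```python
from plant import ctrl
import cv2,numpy as np
for c in("side",):
    p,d=ctrl.grab_frame(c); cv2.imwrite(f"pics/{c}0.png",p[:,:,::-1]); np.savez(f"pics/{c}0.npz",d=d)
    P=ctrl.camera_params(c);K=P["K"];T=P["pose"]; print(c,T.round(2).tolist())
    for q in("mix_tare_top","tub","mix"):
        for r in ctrl.mark_of(c,q):
            u,v=r["pixel"]; z=d[int(v),int(u)]
            w=T@np.r_[np.linalg.inv(K)@[u,v,1]*z,1]
            print(q,round(r["conf"],2),np.round([u,v]),w[:3].round(1))
```

```text
side [[0.67, -0.44, 0.6, -473.36], [-0.75, -0.38, 0.55, -899.89], [-0.01, -0.82, -0.58, 1022.32], [0.0, 0.0, 0.0, 1.0]]
mix_tare_top 0.36 [280. 190.] [478.9 224.7  46.2]
tub 0.92 [305. 164.] [610.7 211.3 108.4]
mix 0.8 [294. 183.] [544.8 210.4  54.5]
```

View pics/scene0.png

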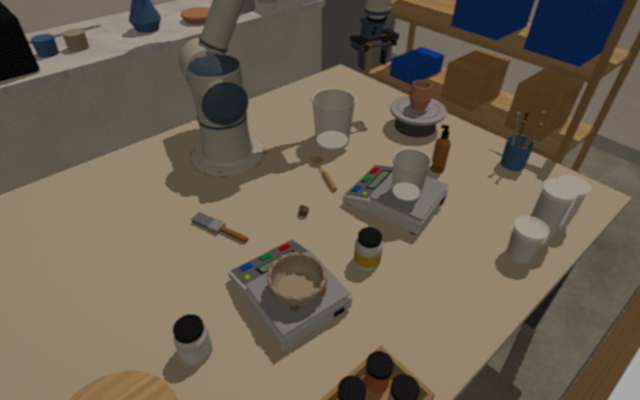

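View pics/side0.png

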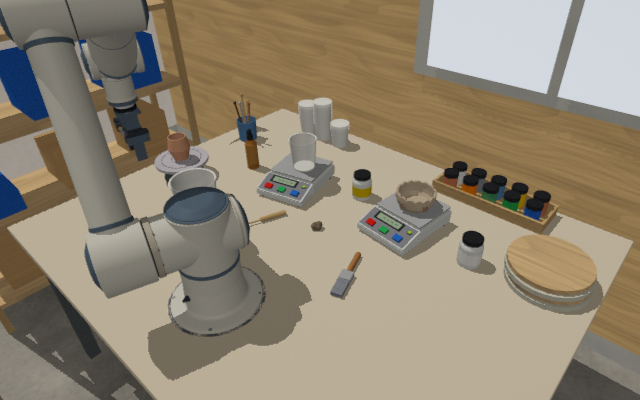

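The scene camera shows the mix scale with the frosted tub at about (400,195), its keys near (368,180). The look-alike, a bigger tub, is near the robot at (333,120). In the side view the mix scale's keys are at about (268–295,190).

```bash
cat > h.py <<'E'
from plant import ctrl
import cv2,numpy as np
def cloud(c,d,T=None):
    P=ctrl.camera_params(c);T=P["pose"] if T is None else T
    v,u=np.mgrid[:400,:640]
    X=np.stack([u,v,np.ones_like(u)],-1)@np.linalg.inv(P["K"]).T*d[...,None]
    return X@T[:3,:3].T+T[:3,3]
def keys(p,W,roi):
    h=cv2.cvtColor(p,cv2.COLOR_RGB2HSV).astype(int); H,S,V=h[...,0],h[...,1],h[...,2]
    m0=(S>130)&(V>60)&(W[...,2]>20)&(W[...,2]<75)&(np.abs(W[...,0]-roi[0])<100)&(np.abs(W[...,1]-roi[1])<120)
    for n,m in dict(red=(H<8)|(H>172),green=(H>45)&(H<88),blue=(H>100)&(H<130)).items():
        k,l,st,ce=cv2.connectedComponentsWithStats((m&m0).astype(np.uint8))
        for i in range(1,k):
            if st[i,4]>6: print(n,st[i].tolist(),ce[i].round(1),np.median(W[l==i],0).round(1),np.ptp(W[l==i],0).round(0))
E
python3 - <<'E'
from h import *
for c in("scene","side"):
    p=cv2.imread(f"pics/{c}0.png")[:,:,::-1].copy(); d=np.load(f"pics/{c}0.npz")["d"]; W=cloud(c,d)
    print(c); keys(p,W,(479,225))
    ok=d>0
    # height map of tall things on table in the area
    for n,(u,v) in dict(scene=dict(spray=(445,130),bigtub=(333,97),pot=(421,85),plate=(395,110),tubrim=(410,157)),side=dict(spray=(251,140),bigtub=(193,178),pot=(177,140),plate=(205,158),tubrim=(303,140)))[c].items():
        print(n,W[v-2:v+3,u-2:u+3].reshape(-1,3)[ok[v-2:v+3,u-2:u+3].ravel()].mean(0).round(0))
E
```

```text
scene
red [370, 167, 9, 6, 41] [374.4 169.5] [479.6 287.7  49. ] [33. 33. 20.]
green [362, 176, 8, 6, 31] [365.6 178.4] [494.  228.1  49.3] [22. 27. 10.]
blue [352, 185, 9, 7, 38] [356.1 187.9] [507.7 169.3  49.7] [22. 30. 11.]
spray [577. 514. 157.]
bigtub [145. 404. 145.]
pot [323. 708. 161.]
plate [298. 599.  82.]
tubrim [608. 288. 170.]
side
red [264, 182, 9, 6, 35] [268.2 184.9] [472.6 283.5  49.9] [31. 35. 14.]
green [277, 186, 9, 6, 35] [281.1 188.7] [486.3 223.7  51.2] [26. 27. 12.]
blue [290, 190, 9, 6, 39] [294.  192.6] [500.3 167.2  49.8] [28. 29. 12.]
spray [588. 511. 124.]
bigtub [232. 412. 144.]
pot [338. 670. 170.]
plate [408. 602.  80.]
tubrim [673. 281. 168.]
```

```bash
python3 -m creep '[[0,0,-4,0],[-3.8,-3.15,0,0],[-3.8,-3.15,0,0],[-3.8,-3.15,0,0],[-3.8,-3.15,0,0],[-3.8,-3.15,0,0],[-3.8,-3.15,0,0],[-3.8,-3.15,0,0]]' 0 10 && python3 -m creep '[[-3.8,-3.15,0,0],[-3.8,-3.15,0,0],[-3.8,-3.15,0,0],[0,0,0,-8.8],[0,0,0,-8.8],[0,0,0,-8.8],[0,0,0,0]]'
python3 - <<'E'
from h import *
s=ctrl.observe(); print(s["clock"],s["tool_pos"],s["tool_rot"],s["grip_width"],s["contact_force"])
T=ctrl.camera_params("wrist")["pose"]; print(T.round(2).tolist())
p,d=ctrl.grab_frame("wrist"); cv2.imwrite("pics/w1.png",p[:,:,::-1])
W=cloud("wrist",d,T); keys(p,W,(479,225))
for r in ctrl.mark_of("wrist","mix_tare_top"):
    u,v=np.int32(r["pixel"]); print(r["conf"],u,v,W[v,u])
E
```

```text
clock: 1.4
tool_pos: [351.6, 332.3, 254.1]
tool_rot: [3.141, 0.0, 2.913]
contact_force: [0.2, 0.2, -0.2]
grip_width: 0.156
finger_force: 0.0
clock: 2.28
tool_pos: [440.4, 215.7, 254.0]
tool_rot: [-3.142, 0.0, -2.91]
contact_force: [0.5, 0.9, -0.0]
grip_width: 0.004
finger_force: 0.0
2.275 [440.41884486 215.70141627 253.97151082] [-3.14158605e+00  1.36216963e-04 -2.91041131e+00] 0.003993466110422069 [ 0.49402571  0.89018321 -0.04773992]
[[-0.23, 0.93, 0.28, 359.22], [0.97, 0.22, 0.07, 197.31], [0.0, 0.29, -0.96, 424.68], [0.0, 0.0, 0.0, 1.0]]
red [362, 202, 27, 19, 491] [375.4 211.1] [471.  288.1  51.5] [26. 32.  8.]
green [310, 202, 26, 19, 485] [322.5 211. ] [484.7 230.   51.6] [25. 31.  9.]
blue [257, 202, 27, 19, 506] [270. 211.] [498.3 172.3  51.4] [25. 32. 11.]
0.93 325 212 [485.18047763 232.95049062  51.42499442]
```

View pics/w1.png

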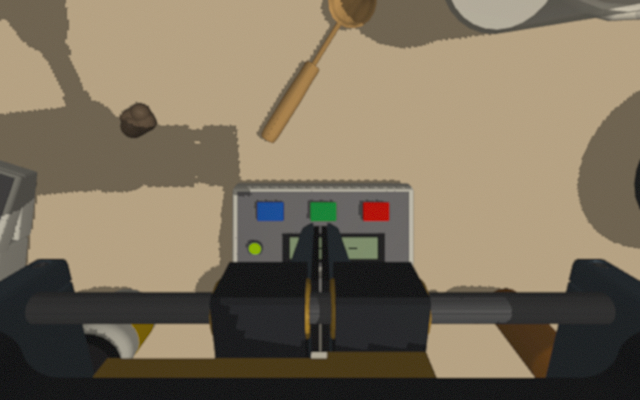

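The wrist view shows blue, green and red keys at (270,211), (322,211) and (375,211). The green key's centre is at (485,230,51.5). The tool is already square to the key row, so I'll go above the key with the tip's rear edge over its centre.

```bash
python3 -m creep '[[-3.57,0.37,0,0],[0,0,3.5,0],[0,0,4,0],[0,0,4,0],[0,0,4,0],[0,0,2.5,0],[0,0,1,0],[0,0,0,0]]'
python3 - <<'E'
from h import *
p,d=ctrl.grab_frame("wrist"); cv2.imwrite("pics/w2.png",p[:,:,::-1])
W=cloud("wrist",d); keys(p,W,(479,225))
p,d=ctrl.grab_frame("side"); cv2.imwrite("pics/s2.png",cv2.resize(p[120:240,200:360,::-1],None,fx=5,fy=5))
print(ctrl.observe()["contact_force"],ctrl.observe()["tool_pos"])
E
```

```text
clock: 3.38
tool_pos: [474.3, 227.6, 63.9]
tool_rot: [-3.142, -0.0, -2.911]
contact_force: [-0.1, 0.4, 0.6]
grip_width: 0.004
finger_force: 0.0
red [395, 241, 53, 39, 1639] [424.7 257.6] [469.3 290.6  51.2] [26. 35. 11.]
green [319, 243, 2, 36, 59] [319.6 258.9] [483.7 230.3  51.3] [19.  5.  6.]
blue [191, 242, 53, 37, 1590] [213.5 257.8] [496.7 170.2  51.4] [26. 30. 12.]
[ 0.46184897 -0.5839551   0.82957759] [474.88221005 227.78377454  64.83564725]
```

View pics/w2.png

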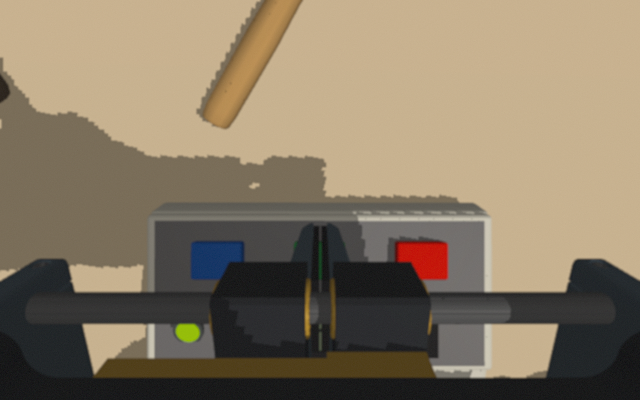

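View pics/s2.png

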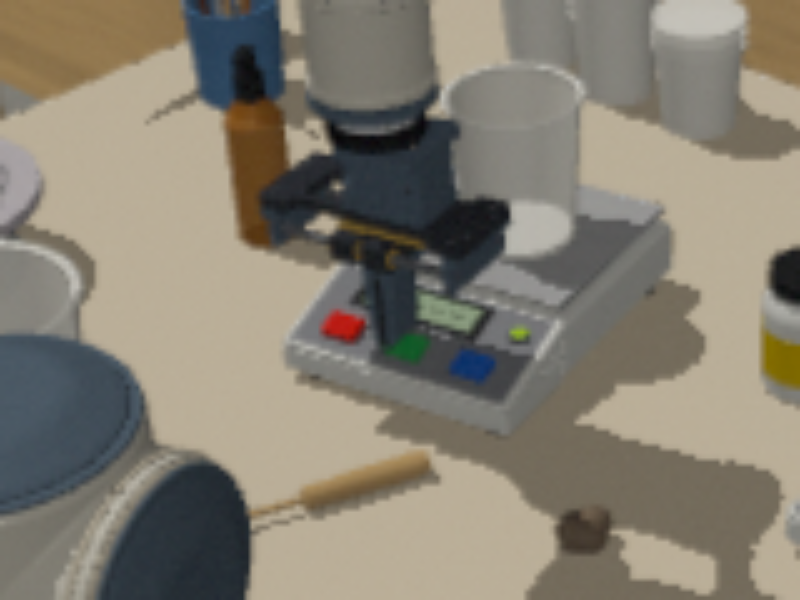

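The fingers are centred over the green key at (320,260) in the wrist view, clear of both neighbouring keys and the tub. Pressing now.

```bash
python3 -m creep '[[0,0,0.5,0],[0,0,0.3,0],[0,0,0,0]]' | sed -n '2p;4p'; python3 -m creep '[[0,0,0.1,0],[0,0,0,0]]'| sed -n '1,2p;4p'; python3 -m creep '[[0,0,0.1,0],[0,0,0,0]]'| sed -n '1,2p;4p'
```

```text
tool_pos: [474.2, 227.5, 55.8]
contact_force: [0.3, -0.4, 0.4]
clock: 4.1
tool_pos: [474.3, 227.5, 54.9]
contact_force: [0.3, -0.6, 0.5]
clock: 4.35
tool_pos: [474.3, 227.5, 53.9]
contact_force: [-0.9, -0.4, -0.1]
```

```bash
python3 -m creep '[[0,0,0.1,0],[0,0,0,0]]'| sed -n '1,2p;4p'; python3 -m creep '[[0,0,0.1,0],[0,0,0,0]]'| sed -n '1,2p;4p'; python3 -m creep '[[0,0,0.1,0],[0,0,0,0]]'| sed -n '1,2p;4p'
```

```text
clock: 4.6
tool_pos: [474.5, 227.6, 53.0]
contact_force: [0.4, -0.3, 3.9]
clock: 4.85
tool_pos: [474.6, 227.6, 52.0]
contact_force: [0.4, -0.3, 3.3]
clock: 5.1
tool_pos: [474.5, 227.6, 50.9]
contact_force: [1.2, -0.1, 5.1]
```

```bash
python3 -m creep '[[0,0,0.1,0],[0,0,0,0]]'| sed -n '1,2p;4p'; python3 -m creep '[[0,0,0.07,0],[0,0,0,0]]'| sed -n '1,2p;4p'
python3 - <<'E'
from h import *
F=[]
for i in range(4): ctrl.grab_frame("wrist"); s=ctrl.observe(); F.append(np.r_[s["contact_force"],s["tool_pos"][2]])
print(np.mean(F,0).round(2))
E
```

```text
clock: 5.35
tool_pos: [474.4, 227.6, 49.9]
contact_force: [2.8, 1.1, 5.1]
clock: 5.6
tool_pos: [474.5, 227.6, 49.3]
contact_force: [1.5, 1.6, 5.9]
[ 1.81e+00 -4.00e-02  5.55e+00  4.93e+01]
```

```bash
python3 -m creep '[[0,0,0.05,0],[0,0,0,0],[0,0,0,0],[0,0,0,0],[0,0,0,0],[0,0,0,0]]'| sed -n '1,2p;4p'
```

```text
clock: 6.55
tool_pos: [474.6, 227.6, 48.9]
contact_force: [2.6, 0.3, 7.5]
```

```bash
python3 -m creep '[[0,0,-0.2,0],[0,0,-0.3,0],[0,0,-0.6,0],[0,0,-2,0],[0,0,-4,0],[0,0,-5,0],[3,0,-4,0],[0,0,0,0]]'| sed -n '1,2p;4p'
python3 - <<'E'
from h import *
p,d=ctrl.grab_frame("wrist"); cv2.imwrite("pics/w3.png",p[:,:,::-1])
W=cloud("wrist",d); keys(p,W,(479,225))
E
```

```text
clock: 7.55
tool_pos: [444.7, 220.7, 212.5]
contact_force: [0.6, 0.4, -0.9]
red [364, 209, 29, 21, 604] [378. 219.] [471.1 288.   49.7] [25. 32.  8.]
green [305, 209, 29, 21, 442] [318.9 216.3] [482.1 229.7  49. ] [22. 30.  8.]
blue [246, 209, 30, 21, 619] [260.4 219. ] [498.5 172.3  49.7] [26. 32. 12.]
```

View pics/w3.png

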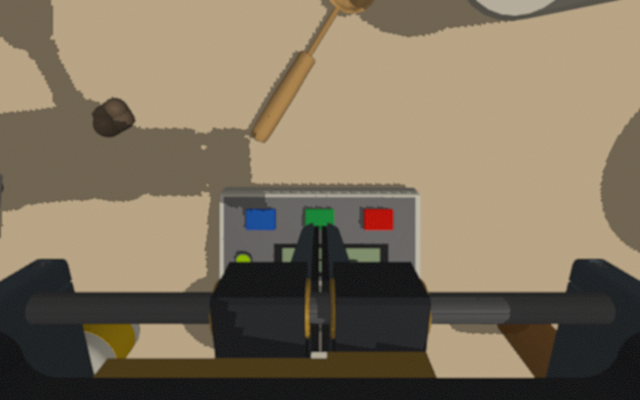

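The green key at (319,216) is back up level with the others, and the scale hasn't moved.

```bash
python3 -c "
from plant import ctrl
print(ctrl.finish_job())"
```

```text
the job is handed in; nothing more can be done
None
```

I pressed the mixing scale's green tare key to about 7 N, past the 4.6 N its switch needs, held it down for over half a second, let it come up and withdrew. The last picture shows the key back up and the scale unmoved, and I've handed the job in; it returned no verdict.

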